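# Calibrate the jeweller's counter balance

### The job

Calibrate the counter balance with its 200 g weight: with the pan empty, press the red key to switch it on, then the blue key to zero it, then the yellow key to start calibration. Then stand the 200 g weight (the largest of the three steel weights) gently upright in the middle of the pan, let go of it, and press the green key to accept. Press each key fully down and let it come up, one key at a time, never the grey one, and leave the other things on the counter where they are.

Things in the scene. Friction and masses are not known exactly. Their poses are not given: they have to be found in the camera images.
- balance: white counter balance, 265 (x) x 205 (y) mm, fixed; origin: centre of underside, z up, keys at its -x end. Flat key deck, z = 44 mm, at the front: five keys in a row along y, 33 mm apart, from +y to -y: red, yellow, grey, green, blue. A sloped display, up to 64 mm high, begins 35 mm behind the key centres; then the housing, 69 mm high, with the round pan on top
- pan: round flat stainless pan, 120 mm across, 6 mm thick; origin at the centre of its top face, at balance x = 55 mm, y = 0, z = 86 mm. It gives about 0.2 mm per N, down to a stop at 4 mm; pushing on it or dropping things on it with more than about 15 N overloads the balance
- key_red_top (a point): point at the centre of the flat top of the red key (on); the key cap is 22 mm along the balance's y by 18 mm along its x, stands 9.5 mm proud of the key deck; at balance x = -100 mm, y = 66 mm, z = 54.5 mm when up
- key_yellow_top (a point): point at the centre of the flat top of the yellow key (calibrate); the key cap is 22 mm along the balance's y by 18 mm along its x, stands 9.5 mm proud of the key deck; at balance x = -100 mm, y = 33 mm, z = 54.5 mm when up
- key_grey_top (a point): point at the centre of the flat top of the grey key (units, not to be pressed); the key cap is 22 mm along the balance's y by 18 mm along its x, stands 9.5 mm proud of the key deck; at balance x = -100 mm, y = 0 mm, z = 54.5 mm when up
- key_green_top (a point): point at the centre of the flat top of the green key (accept); the key cap is 22 mm along the balance's y by 18 mm along its x, stands 9.5 mm proud of the key deck; at balance x = -100 mm, y = -33 mm, z = 54.5 mm when up
- key_blue_top (a point): point at the centre of the flat top of the blue key (zero); the key cap is 22 mm along the balance's y by 18 mm along its x, stands 9.5 mm proud of the key deck; at balance x = -100 mm, y = -66 mm, z = 54.5 mm when up
- key_red (a joint): travel of the red key: 0 up, 0.004 m fully down; spring return, starts to move at about 1.2 N and is fully down at 4 N pressed straight down; counts as pressed from about 2.8 mm
- key_yellow (a joint): travel of the yellow key: 0 up, 0.004 m fully down; spring return, starts to move at about 1.2 N and is fully down at 4 N pressed straight down; counts as pressed from about 2.8 mm
- key_grey (a joint): travel of the grey key: 0 up, 0.004 m fully down; spring return, starts to move at about 1.2 N and is fully down at 4 N pressed straight down; counts as pressed from about 2.8 mm
- key_green (a joint): travel of the green key: 0 up, 0.004 m fully down; spring return, starts to move at about 1.2 N and is fully down at 4 N pressed straight down; counts as pressed from about 2.8 mm
- key_blue (a joint): travel of the blue key: 0 up, 0.004 m fully down; spring return, starts to move at about 1.2 N and is fully down at 4 N pressed straight down; counts as pressed from about 2.8 mm
- weight_pad: charcoal velvet pad, 230 mm (its x) by 100 mm (its y) by 6 mm thick, fixed, either on the left or on the right of the balance; origin at the centre of its underside. The three weights stand on it in a row along its x, about 70 mm apart, in any order
- weight_200: 200 g steel calibration weight, the largest: upright cylinder 30 mm across and 28 mm high with a 16 mm neck and a 23 mm knob on top, 45 mm high in all; origin at the centre of its underside, z up. It can be held by the cylinder or the knob
- weight_100: 100 g steel weight of the same shape, 24 mm across, 36 mm high; origin at the centre of its underside; not to be moved
- weight_50: 50 g steel weight of the same shape, 19 mm across, 28 mm high; origin at the centre of its underside; not to be moved
- goods_tray: dark blue pad, 230 by 100 by 6 mm, fixed on the other side of the balance, with two ring boxes and a loupe on it; origin at the centre of its underside
- ring_box_a: closed red velvet ring box, 52 by 56 by 42 mm, on the blue pad; origin at the centre of its underside; not to be moved
- ring_box_b: second closed red velvet ring box, 52 by 56 by 42 mm, on the blue pad; origin at the centre of its underside; not to be moved
- loupe: folded steel and black loupe, about 50 by 26 by 18 mm, on the blue pad; origin on its underside; not to be moved
- tweezers: steel tweezers, 150 mm long and 6 mm high, lying on the counter behind the balance; origin at the middle of the underside; not to be moved
- gem_dish: white gem dish, 64 mm across, 22 mm high, on the counter behind the balance; origin at the centre of its underside; not to be moved

How it is judged:
By the outcome, as a careful person would: the job done as asked, in the order asked, and still so for the second after the job is handed in, with the robot touching nothing.
It also fails if it takes over 69 s, if anything falls off the work surface, if the arm or the gripper's body presses on something with over 40 N, if the wrist force passes 120 N, or if a joint passes its speed limit or range.

### The arm

A 6-joint arm with a two-finger parallel gripper is mounted at the origin on the work surface. World frame = base frame: x ahead of the robot, y to its left, z up, the work surface at z = 0. Lengths are in m, angles in rad, forces in N, time in s.
With the tool pointing down it reaches from about 0.25 to 0.775 m from the base axis. Payload 4 kg.
Tool frame: the origin (TCP) lies midway between the tips of the shut fingers; the grasp point (between the pads) lies 19 mm behind it; z points along the fingers, y is the direction in which the jaws open and shut (so a half turn about z gives the same grasp; the last joint's range is limited). The gripper opens to 94 mm and grips with 3 to 60 N. Pads are 16 mm wide; open, the fingers measure 119 mm over their backs; the gripper's body (75 mm by 177 mm) begins 78 mm behind the grasp point.
Start: joints at [-1.245, 0.087, 1.371, -0, 1.684, -0.103], TCP at [0.229, -0.5, 0.206] pointing down, gripper open.
Joint ranges: [-3.1, 3.1], [-0.76, 2.03], [0.27, 2.55], [-1.08, 4.22], [0.17, 2.65], [-2.57, 2.57]. Speed limits (rad/s): [2.79, 2.79, 3.14, 3.14, 3.14, 3.14].

### API

Orientations are given as [roll, pitch, yaw] about the fixed x, y, z axes, in that order (R = Rz(yaw) Ry(pitch) Rx(roll)).
In Python, from bench import robot, cams gives the robot as it stands.
- The arm moves only by the tool step_arm, never from a script. Its argument "plan" is a list that holds one entry, the list of rows, each a list of 5 numbers: the shift along the world's x, y, z in mm, then the turn about the world's z in rad, then the opening in per cent of the stroke, from 0 (shut) to 100 (fully open). In form: [[[tx, ty, tz, turn, fingers], ...]]. A call has 1 to 8 rows; each row is the pose to reach, as a shift and turn from the pose commanded when the call began; what a row does not reach only later rows make up. A row lasts 1/12 s, in which the tool goes at most 41.7 mm and 7.16 degrees, less where a joint would pass 70% of its speed; a pose out of reach is approached as far as the arm can. A call with a gripper value outside its range is refused whole. The fingers move at their own pace and stop on an object; the grip force is fixed at half the most. Time passes only in rows, so rows that repeat a pose let the fingers close. It gives the time, the measured TCP pose, the force and the opening at its end, in the units of the state.
- robot.get_obs(): the state, without advancing time (a new reading comes with each control period).
- cams.snapshot(name): name is "scene" or "top" or "wrist"; returns a dict with "frame" (400x640x3 uint8, red, green, blue), "camera_matrix" (3x3 intrinsics, pixels), "origin" and "attitude" of the camera in the world; the wrist camera has in their place "T_tool_cam" (4x4, takes a point from camera to tool coordinates, whose origin is the TCP and whose axes are the flange's). Camera axes: x right, y down, z forward; pixel columns grow to the right and rows downward; lengths in m; the calibration is good to about 2 mm. A picture is of the moment at which its call begins: read the wrist's pose just before it. There is no depth.
- robot.close_job(): hands the job in, once; it reports no verdict.
The state is a dict: "time": time; "joint_positions": joint angles; "qvel": joint speeds; "joint_torque": joint torques, N m; "tool_pos": TCP position; "ee_rot": TCP orientation; "wrist_force": force on the tool from outside, world axes, zero at the start; "wrist_torque": the same for the moment, N m; "width": finger opening in m.
Only numpy, scipy, OpenCV 4.12 (cv2) and the standard library are available. Lean on these libraries where they do the work, as an engineer would, in place of code of your own. Each camera call takes 0.05 s, during which the arm holds its last target. There are 200 camera calls.

## Working session

There is one attempt and no reset: what is moved stays moved. The work goes in short steps, Python scripts to look and compute and a tool call to move; the robot and the scene stay as the last step left them, time stands still between calls to the robot, and variables do not carry over. Pictures are saved under pics/ and viewed, about 8 in all and at most 12, crops included, and the job is handed in when it is done.

Besides the shell and the picture viewer there is one more tool, called after ">>>" by a JSON object that holds its "name" and its "arguments", one argument or row to a line. step_arm: Moves the arm, as the interface text tells. Its arguments: {"type":"object","properties":{"plan":{"type":"array"}},"required":["plan"]}

```bash
mkdir -p pics; python3 - <<'E'
from bench import robot,cams
import cv2,pickle
o=robot.get_obs();print(o)
for n in("top","scene"):
    s=cams.snapshot(n);pickle.dump(s,open(n+'.pkl','wb'))
    cv2.imwrite(f'pics/{n}0.png',s["frame"][:,:,::-1]);print(n,s["camera_matrix"],s["origin"],s["attitude"])
E
```

```text
{'time': 0.0, 'joint_positions': array([-1.24510007e+00,  8.79351337e-02,  1.37225274e+00, -2.29890335e-05,
        1.68363225e+00, -1.03087613e-01]), 'qvel': array([-0.00125821, -0.00025972, -0.00075801, -0.00031205,  0.00121489,
       -0.0006212 ]), 'joint_torque': array([ 6.09803701e-04, -3.40177238e+01, -3.02430868e+01,  7.17519829e-02,
        3.28938081e-02, -1.59757396e-04]), 'tool_pos': array([ 0.22848359, -0.49967353,  0.20431584]), 'ee_rot': array([-3.13937466e+00, -2.06490896e-04,  4.28781080e-01]), 'wrist_force': array([0.85436632, 0.53302843, 0.09109756]), 'wrist_torque': array([-0.01811856, -0.02526725, -0.00277591]), 'width': 0.0940557333082962}
top [[444.03515907   0.         317.10197805]
 [  0.         444.03515907 205.58328561]
 [  0.           0.           1.        ]] [0.45250917 0.00212657 1.25954223] [-2.99779615 -0.00664475 -1.55409386]
scene [[372.36382784   0.         321.94548092]
 [  0.         372.36382784 204.07246784]
 [  0.           0.           1.        ]] [ 1.20875645 -0.3252536   0.51321342] [-2.12427115e+00  1.92970172e-03  1.05169326e+00]
```

View pics/top0.png

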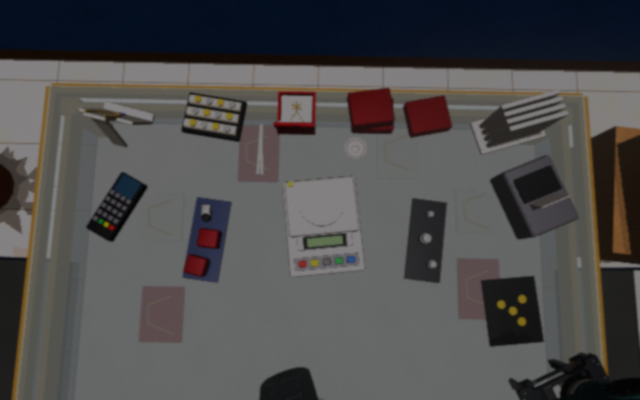

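View pics/scene0.png

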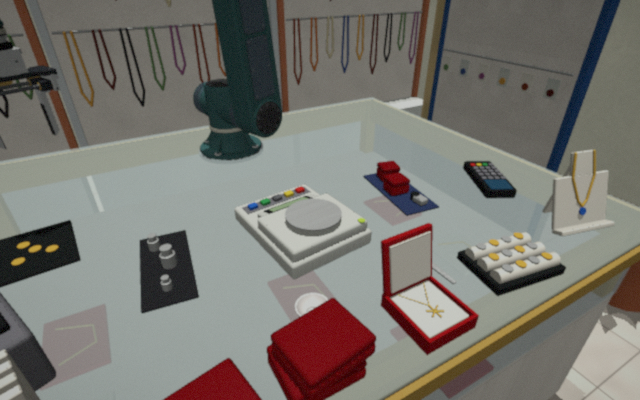

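Top view: balance centred near (323,225), with keys along (302–351, 262). The weight pad is on the right, with weights at (431,213), (426,239) and (432,264). The middle one is the largest, and the scene view agrees (167,256).

```bash
cat > h.py <<'E'
import numpy as np,cv2
from scipy.spatial.transform import Rotation as R
def ray(s,uv,z,T=None):
    K=s["camera_matrix"]
    if T is None: Rm=R.from_euler('xyz',s["attitude"]).as_matrix();o=np.array(s["origin"])
    else: Rm=T[:3,:3];o=T[:3,3]
    d=Rm@np.linalg.inv(K)@np.array([uv[0],uv[1],1.]);return o+d*(z-o[2])/d[2]
def toolT(s,obs):
    T=np.eye(4);T[:3,:3]=R.from_euler('xyz',obs["ee_rot"]).as_matrix();T[:3,3]=obs["tool_pos"];return T@np.array(s["T_tool_cam"])
H={'red':[(0,8),(172,180)],'yellow':[(22,34)],'green':[(45,85)],'blue':[(100,125)]}
def blobs(img,rng,roi,smin=110,vmin=60):
    x0,y0,x1,y1=roi;h=cv2.cvtColor(img[y0:y1,x0:x1].copy(),cv2.COLOR_RGB2HSV)
    m=sum(cv2.inRange(h,(a,smin,vmin),(b,255,255)) for a,b in rng)
    n,_,st,c=cv2.connectedComponentsWithStats(m)
    return sorted([(int(st[i,4]),c[i]+[x0,y0],st[i,:4]) for i in range(1,n)],key=lambda t:-t[0])
E
python3 - <<'E'
from h import *;import pickle
s=pickle.load(open('top.pkl','rb'));f=s["frame"]
P={}
for k in H:
    b=blobs(f,H[k],(285,250,365,280),90,50)[:2]
    if b: P[k]=ray(s,b[0][1],.0545);print(k,b[0][0],b[0][1],P[k].round(4),len(b))
g=cv2.cvtColor(f,cv2.COLOR_RGB2GRAY)
# pad
m=(g<65).astype(np.uint8)*255; w=np.zeros_like(m);w[190:290,395:455]=255;m&=w
c=max(cv2.findContours(m,0,2)[0],key=cv2.contourArea);r=cv2.minAreaRect(c);print('pad',r)
bx=np.array([ray(s,p,.006)[:2] for p in cv2.boxPoints(r)]);print(bx.round(3),np.linalg.norm(np.diff(bx,axis=0),axis=1),bx.mean(0))
x0=np.zeros_like(m);cv2.drawContours(x0,[c],-1,255,-1);x0=cv2.erode(x0,np.ones((5,5)))
n,_,st,ce=cv2.connectedComponentsWithStats(((g>75)&(x0>0)).astype(np.uint8))
for i in range(1,n): print('w',st[i],ce[i],ray(s,ce[i],.03).round(4))
# housing white
m=cv2.inRange(f,(120,120,120),(255,255,255));w=np.zeros_like(m);w[165:285,270:375]=255;m&=w
c=max(cv2.findContours(m,0,2)[0],key=cv2.contourArea);r=cv2.minAreaRect(c);print('bal',r,ray(s,r[0],.05))
cv2.imwrite('pics/crop.png',cv2.resize(f[165:295,270:460,::-1],None,fx=4,fy=4,interpolation=2))
E
```

```text
red 51 [301.8627451  263.66666667] [0.4685 0.0354 0.0545] 1
yellow 48 [314.39583333 262.35416667] [0.4726 0.0017 0.0545] 1
green 42 [338.52380952 260.4047619 ] [ 0.4789 -0.0632  0.0545] 1
blue 51 [350.54901961 259.05882353] [ 0.483  -0.0956  0.0545] 1
pad ((425.2348327636719, 240.28428649902344), (35.221580505371094, 81.39360809326172), 5.440332412719727)
[[ 0.431 -0.249]
 [ 0.661 -0.273]
 [ 0.653 -0.374]
 [ 0.424 -0.346]] [0.23073029 0.10065847 0.2306942 ] [ 0.54199186 -0.31044069]
w [428 211   6   6  24] [430.70833333 213.41666667] [ 0.6141 -0.321   0.03  ]
w [422 233  10  10  68] [426.39705882 237.67647059] [ 0.5461 -0.3077  0.03  ]
w [421 239   1   1   1] [421. 239.] [ 0.5422 -0.2926  0.03  ]
w [430 260   7   8  42] [432.73809524 263.9047619 ] [ 0.4742 -0.3238  0.03  ]
bal ((321.33892822265625, 205.89254760742188), (51.7701416015625, 67.60548400878906), 84.61068725585938) [ 0.62710562 -0.01465875  0.05      ]
```

View pics/crop.png

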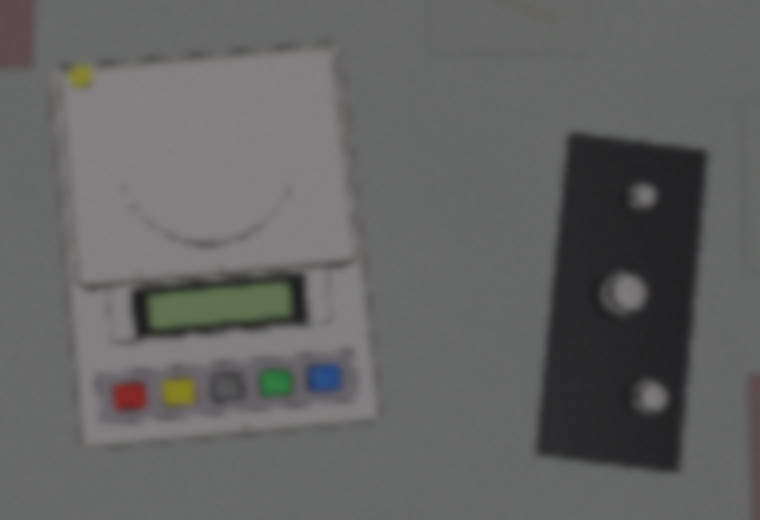

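>>> {"name": "step_arm", "arguments": {
  "plan": [
    [[200,470,0,-0.32,0],[200,470,0,-0.32,0],[200,470,0,-0.32,0],[200,470,0,-0.32,0],[200,470,0,-0.32,0],[200,470,0,-0.32,0],[200,470,0,-0.32,0],[200,470,0,-0.32,0]]
  ]
}}

```text
time: 0.77
tool_pos: [0.3591, -0.1917, 0.2052]
ee_rot: [-3.141, 0.0, 0.108]
wrist_force: [0.5, 0.1, 0.3]
width: 0.0439
```

>>> {"name": "step_arm", "arguments": {
  "plan": [
    [[70,160,0,0,0],[70,160,0,0,0],[70,160,0,0,0],[70,160,0,0,0],[70,160,0,0,0],[70,160,0,0,0],[70,160,0,0,0],[70,160,0,0,0]]
  ]
}}

```text
time: 1.43
tool_pos: [0.4286, -0.035, 0.2052]
ee_rot: [3.141, 0.001, 0.107]
wrist_force: [0.4, -0.2, 0.3]
width: 0.0004
```

```bash
cat > look.py <<'E'
import sys
from h import *
from bench import robot,cams
o=robot.get_obs();s=cams.snapshot("wrist");T=toolT(s,o);f=s["frame"]
print(o["time"],o["tool_pos"].round(4),o["ee_rot"].round(3),o["width"],o["wrist_force"].round(1));print(T.round(3).tolist())
cv2.imwrite(f'pics/{sys.argv[1]}.png',f[:,:,::-1])
import pickle;pickle.dump((s,o),open('wrist.pkl','wb'))
for k in H:
    for b in blobs(f,H[k],(0,0,640,400),90,50)[:2]:
        if b[0]>60: print(k,b[0],b[1].round(1),b[2],ray(s,b[1],.0545,T).round(4))
E
python3 look.py w1
```

```text
1.4333 [ 0.4286 -0.035   0.2052] [3.141e+00 1.000e-03 1.070e-01] 0.00037110059976188146 [ 0.4 -0.2  0.3]
[[0.107, -0.966, -0.236, 0.497], [-0.994, -0.104, -0.026, -0.027], [0.001, 0.238, -0.971, 0.384], [0.0, 0.0, 0.0, 1.0]]
red 433 [254.  140.9] [242 132  25  19] [0.4687 0.0321 0.0545]
red 368 [16.9 45.4] [13 18  9 55] [0.5298 0.2463 0.0545]
yellow 418 [288.5 140.9] [277 131  24  20] [ 4.722e-01 -3.000e-04  5.450e-02]
green 388 [357.5 140.4] [347 132  22  18] [ 0.4796 -0.0652  0.0545]
blue 4758 [29.7 84.1] [  0   0  53 163] [0.4979 0.2381 0.0545]
blue 431 [391.8 140.1] [380 131  24  19] [ 0.4834 -0.0974  0.0545]
```

View pics/w1.png

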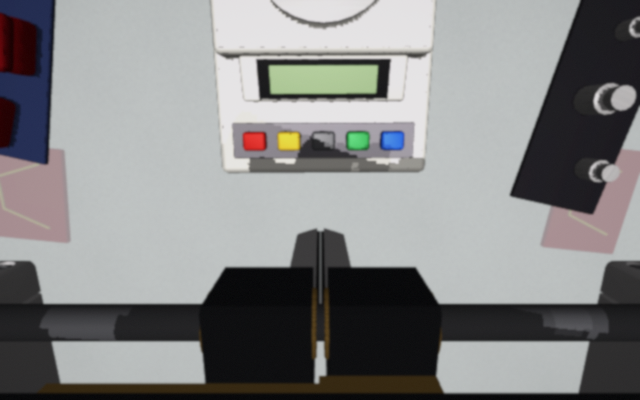

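Wrist view: keys at (254..392, 141), matching the top-view positions within 3 mm. I'll press red next.

>>> {"name": "step_arm", "arguments": {
  "plan": [
    [[40,69,0,0,0],[40,69,0,0,0],[40,69,-60,0,0],[40,69,-100,0,0],[40,69,-125,0,0],[40,69,-140,0,0],[40,69,-140,0,0],[40,69,-140,0,0]]
  ]
}}

```text
time: 2.15
tool_pos: [0.4686, 0.0338, 0.065]
ee_rot: [3.142, 0.002, 0.106]
wrist_force: [1.0, -0.1, 0.2]
width: 0.0006
```

>>> {"name": "step_arm", "arguments": {
  "plan": [
    [[0,0,-4,0,0],[0,0,-8,0,0],[0,0,-10,0,0],[0,0,-12,0,0],[0,0,-13,0,0],[0,0,-13,0,0]]
  ]
}}

```text
time: 2.65
tool_pos: [0.47, 0.035, 0.0533]
ee_rot: [3.141, -0.002, 0.109]
wrist_force: [0.6, -0.7, 2.1]
width: 0.0004
```

>>> {"name": "step_arm", "arguments": {
  "plan": [
    [[0,0,-1,0,0],[0,0,-2,0,0],[0,0,-3,0,0],[0,0,-3.5,0,0],[0,0,-3.5,0,0]]
  ]
}}

```text
time: 3.07
tool_pos: [0.47, 0.035, 0.0507]
ee_rot: [3.141, -0.002, 0.109]
wrist_force: [-1.3, -1.0, 9.8]
width: 0.0003
```

>>> {"name": "step_arm", "arguments": {
  "plan": [
    [[0,0,10,0,0],[0,0,20,0,0],[14.5,-130.5,20,0,0],[14.5,-130.5,20,0,0],[14.5,-130.5,20,0,0],[14.5,-130.5,20,0,0],[14.5,-130.5,20,0,0],[14.5,-130.5,20,0,0]]
  ]
}}

```text
time: 3.73
tool_pos: [0.4831, -0.0948, 0.0688]
ee_rot: [-3.14, 0.001, 0.108]
wrist_force: [-0.6, 0.5, 0.5]
width: 0.0006
```

>>> {"name": "step_arm", "arguments": {
  "plan": [
    [[0,0,-6,0,0],[0,0,-11,0,0],[0,0,-14,0,0],[0,0,-16,0,0],[0,0,-18,0,0],[0,0,-19,0,0],[0,0,-19.5,0,0],[0,0,-19.5,0,0]]
  ]
}}

```text
time: 4.4
tool_pos: [0.4831, -0.0938, 0.0507]
ee_rot: [-3.139, 0.001, 0.11]
wrist_force: [-4.4, 4.3, 8.6]
width: 0.0008
```

>>> {"name": "step_arm", "arguments": {
  "plan": [
    [[0,0,10,0,0],[0,0,20,0,0],[-10.5,97,20,0,0],[-10.5,97,20,0,0],[-10.5,97,20,0,0],[-10.5,97,20,0,0],[-10.5,97,20,0,0],[-10.5,97,20,0,0]]
  ]
}}

```text
time: 5.07
tool_pos: [0.4736, 0.0009, 0.0699]
ee_rot: [3.14, -0.001, 0.109]
wrist_force: [-0.2, -0.1, 0.2]
width: 0.0009
```

>>> {"name": "step_arm", "arguments": {
  "plan": [
    [[0,0,-6,0,0],[0,0,-11,0,0],[0,0,-14,0,0],[0,0,-16,0,0],[0,0,-18,0,0],[0,0,-19,0,0],[0,0,-19.5,0,0],[0,0,-19.5,0,0]]
  ]
}}

```text
time: 5.73
tool_pos: [0.4727, 0.0009, 0.0507]
ee_rot: [3.14, 0.001, 0.109]
wrist_force: [-3.1, -2.8, 5.4]
width: 0.0001
```

>>> {"name": "step_arm", "arguments": {
  "plan": [
    [[0,0,-1,0,0],[0,0,-1,0,0],[0,0,20,0,0],[0,0,60,0,0],[0,0,100,0,0],[0,0,130,0,0],[0,-40,150,-0.1,0],[2,-80,150,-0.21,0]]
  ]
}}

```text
time: 6.4
tool_pos: [0.4778, -0.0765, 0.206]
ee_rot: [3.141, -0.011, -0.1]
wrist_force: [1.2, -0.3, 0.1]
width: 0.0003
```

>>> {"name": "step_arm", "arguments": {
  "plan": [
    [[6,-229,0,0,100],[6,-229,0,0,100],[6,-229,0,0,100],[6,-229,0,0,100],[6,-229,0,0,100],[6,-229,0,0,100],[6,-229,0,0,100],[6,-229,0,0,100]]
  ]
}}

```text
time: 7.07
tool_pos: [0.4808, -0.3067, 0.199]
ee_rot: [-3.14, 0.001, -0.103]
wrist_force: [-1.0, -0.0, 0.2]
width: 0.0505
```

```bash
python3 look.py w2
```

```text
7.0667 [ 0.4808 -0.3067  0.199 ] [-3.14e+00  1.00e-03 -1.03e-01] 0.050545591377430026 [-1.  -0.   0.2]
[[-0.103, -0.966, -0.236, 0.549], [-0.995, 0.1, 0.026, -0.314], [-0.002, 0.238, -0.971, 0.378], [0.0, 0.0, 0.0, 1.0]]
yellow 464 [ 17.  229.1] [  2 219  31  21] [ 0.4733 -0.0043  0.0545]
yellow 317 [566.2 242.3] [556 233  21  19] [ 0.4036 -0.5447  0.0545]
green 416 [ 78.9 215.6] [ 66 206  28  20] [ 0.4805 -0.069   0.0545]
blue 452 [110.4 208.8] [ 97 199  28  21] [ 0.4841 -0.1014  0.0545]
```

View pics/w2.png

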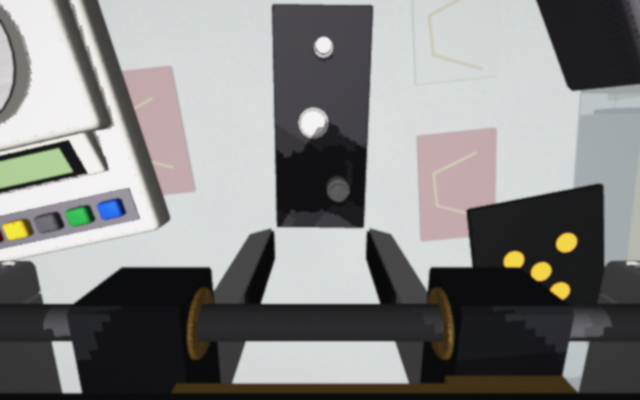

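Wrist view: the 200 g weight's bright knob is at (313,122), the 100 g (shaded) at (339,190) and the 50 g at (323,46). The jaw axis lies across the row.

```bash
python3 - <<'E'
from h import *;import pickle
s,o=pickle.load(open('wrist.pkl','rb'));T=toolT(s,o);g=cv2.cvtColor(s["frame"],cv2.COLOR_RGB2GRAY)
for roi,t,z in(((285,95,350,150),130,.051),((305,30,345,60),130,.034)):
    a,b,c,d=roi;m=(g[b:d,a:c]>t).astype(np.uint8)
    n,_,st,ce=cv2.connectedComponentsWithStats(m);i=1+np.argmax(st[1:,4]);print(st[i],ce[i]+[a,b],ray(s,ce[i]+[a,b],z,T).round(4))
    S=pickle.load(open('top.pkl','rb'))
print('top knob',ray(S,(426.4,237.7),.051))
p=np.array([ray(s,u,.006,T)[:2] for u in((274,5),(372,6),(277,226),(363,226))]);print(p.round(3))
E
```

```text
[ 13  12  30  31 670] [311.9641791  121.26716418] [ 0.5464 -0.3057  0.051 ]
[  9   6  19  22 323] [323.03405573  46.52631579] [ 0.6123 -0.3228  0.034 ]
top knob [ 0.54442296 -0.30237807  0.051     ]
[[ 0.66  -0.28 ]
 [ 0.649 -0.375]
 [ 0.435 -0.253]
 [ 0.425 -0.349]]
```

>>> {"name": "step_arm", "arguments": {
  "plan": [
    [[65,1.5,0,0,100],[65,1.5,-20,0,100],[65,1.5,-60,0,100],[65,1.5,-95,0,100],[65,1.5,-120,0,100],[65,1.5,-130,0,100],[65,1.5,-130,0,100],[65,1.5,-130,0,100]]
  ]
}}

```text
time: 7.78
tool_pos: [0.5467, -0.3037, 0.0711]
ee_rot: [3.141, -0.001, -0.1]
wrist_force: [0.0, -0.6, 0.2]
width: 0.0939
```

```bash
python3 look.py w3
```

```text
7.7833 [ 0.5467 -0.3037  0.0711] [ 3.141e+00 -1.000e-03 -1.000e-01] 0.09392301591045449 [ 0.  -0.6  0.2]
[[-0.1, -0.967, -0.235, 0.615], [-0.995, 0.097, 0.023, -0.31], [0.0, 0.236, -0.972, 0.25], [0.0, 0.0, 0.0, 1.0]]
```

View pics/w3.png

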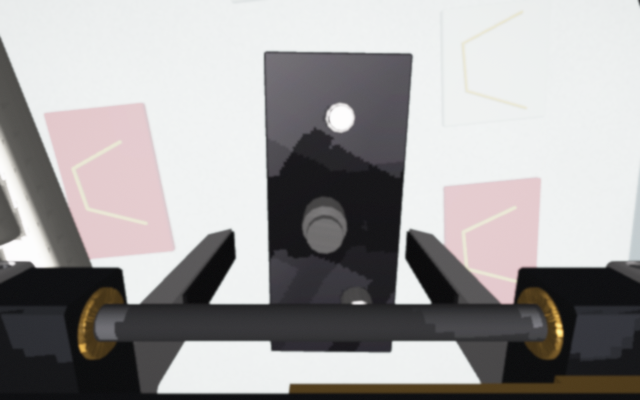

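Wrist view: knob top at about (324,236), between the open fingers, with 100 g at (357,297) and 50 g at (340,117), both clear.

```bash
python3 - <<'E'
from h import *;import pickle
s,o=pickle.load(open('wrist.pkl','rb'));T=toolT(s,o)
print(ray(s,(324,236),.051,T),ray(s,(324,219),.034,T))
E
```

```text
[ 0.54490726 -0.30583767  0.051     ] [ 0.55060352 -0.30659304  0.034     ]
```

>>> {"name": "step_arm", "arguments": {
  "plan": [
    [[0.5,-2,-20,0,100],[0.5,-2,-40,0,100],[0.5,-2,-52,0,100],[0.5,-2,-57,0,100],[0.5,-2,-57,0,100],[0.5,-2,-57,0,60]]
  ]
}}

```text
time: 8.33
tool_pos: [0.5473, -0.3071, 0.0144]
ee_rot: [3.141, -0.002, -0.101]
wrist_force: [-0.6, -0.5, 0.7]
width: 0.0901
```

>>> {"name": "step_arm", "arguments": {
  "plan": [
    [[0,0,0,0,0],[0,0,0,0,0],[0,0,0,0,0],[0,0,0,0,0],[0,0,0,0,0],[0,0,0,0,0],[0,0,0,0,0],[0,0,0,0,0]]
  ]
}}

```text
time: 9.0
tool_pos: [0.5465, -0.3066, 0.0129]
ee_rot: [3.142, 0.0, -0.101]
wrist_force: [-0.1, -0.5, -0.2]
width: 0.0374
```

>>> {"name": "step_arm", "arguments": {
  "plan": [
    [[0,0,0,0,0],[0,0,0,0,0],[0,0,0,0,0],[0,0,0,0,0],[0,0,0,0,0],[0,0,0,0,0]]
  ]
}}

```text
time: 9.5
tool_pos: [0.5465, -0.3066, 0.0129]
ee_rot: [-3.142, 0.0, -0.101]
wrist_force: [0.1, 0.1, -0.1]
width: 0.0292
```

Width is 29 mm, so the 30 mm cylinder is held. Lifting next.

>>> {"name": "step_arm", "arguments": {
  "plan": [
    [[0,0,10,0,0],[0,0,30,0,0],[0,0,60,0,0],[0,0,95,0,0],[0,0,130,0,0],[0,0,155,0,0],[0,0,160,0,0],[0,0,160,0,0]]
  ]
}}

```text
time: 10.17
tool_pos: [0.5476, -0.3074, 0.176]
ee_rot: [3.139, -0.005, -0.101]
wrist_force: [0.9, -0.5, -2.2]
width: 0.0293
```

>>> {"name": "step_arm", "arguments": {
  "plan": [
    [[5,18,0,0,0],[14,50,0,0,0],[25,88,0,0,0],[36,126,0,0,0],[47,164,0,0,0],[58,202,0,0,0],[66,230,0,0,0],[70,244,0,0,0]]
  ]
}}

```text
time: 10.83
tool_pos: [0.6155, -0.0583, 0.1691]
ee_rot: [-3.14, 0.006, -0.097]
wrist_force: [0.5, 0.3, -1.8]
width: 0.029
```

>>> {"name": "step_arm", "arguments": {
  "plan": [
    [[6,22,0,0,0],[11,40,0,0,0],[13,49,0,0,0],[13,49,0,0,0],[13,49,0,0,0],[13,49,0,0,0]]
  ]
}}

```text
time: 11.33
tool_pos: [0.629, -0.0151, 0.1721]
ee_rot: [3.141, 0.002, -0.103]
wrist_force: [-0.3, -0.2, -2.2]
width: 0.0292
```

```bash
python3 - <<'E'
from bench import robot,cams
import cv2
o=robot.get_obs();print(o["tool_pos"])
a=cams.snapshot("top")["frame"][150:300,250:450];b=cams.snapshot("scene")["frame"][150:300,200:400]
cv2.imwrite('pics/c3.png',cv2.resize(cv2.hconcat([a,b])[:,:,::-1],None,fx=2,fy=2))
E
python3 look.py w4
```

```text
[ 0.62902165 -0.01513041  0.17214245]
11.4333 [ 0.6292 -0.0152  0.1728] [ 3.141  0.    -0.103] 0.029701424265692746 [ 0.3 -0.8 -1.4]
[[-0.103, -0.966, -0.236, 0.698], [-0.995, 0.1, 0.024, -0.022], [0.001, 0.237, -0.971, 0.352], [0.0, 0.0, 0.0, 1.0]]
red 449 [289.6 354.1] [277 343  25  23] [0.4725 0.0317 0.0545]
red 435 [ 51.9 290.9] [ 39 281  27  23] [0.5647 0.2475 0.0545]
yellow 385 [320.9 349.2] [310 341  24  19] [0.4749 0.     0.0545]
yellow 288 [208.1 147.3] [199 139  19  19] [0.6827 0.0757 0.0545]
blue 4631 [ 52.2 238.5] [  0 199  90 105] [0.6159 0.2321 0.0545]
blue 1319 [ 83.8 363.6] [ 64 341  38  44] [0.4831 0.2386 0.0545]
```

View pics/w4.png

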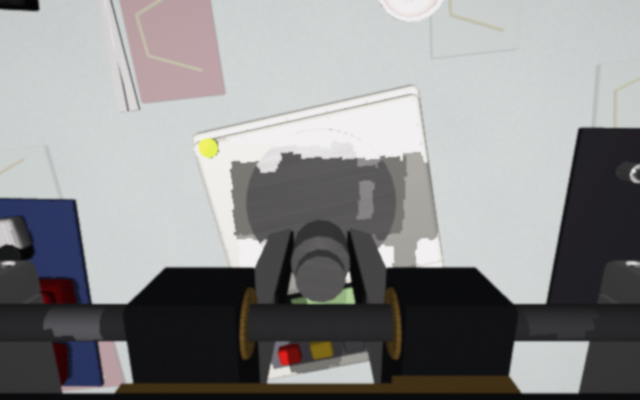

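Wrist view: weight held upright at (321,270). The pan's left and right edges are at (247,198) and (396,198), and its top edge is near row 129.

```bash
python3 - <<'E'
from h import *;import pickle
s,o=pickle.load(open('wrist.pkl','rb'));T=toolT(s,o)
l,r,t=[ray(s,u,.086,T)[:2] for u in((247,198),(396,198),(321,129))]
print(l,r,t,np.linalg.norm(l-r),(l+r)/2, t-.06*np.array([.995,-.1]))
E
```

```text
[0.64179878 0.0418503 ] [ 0.62958348 -0.07569242] [ 0.68904202 -0.02201166] 0.11817574159578471 [ 0.63569113 -0.01692106] [ 0.62934202 -0.01601166]
```

>>> {"name": "step_arm", "arguments": {
  "plan": [
    [[0.5,0,-25,0,0],[0.5,0,-48,0,0],[0.5,0,-63,0,0],[0.5,0,-71,0,0],[0.5,0,-75,0,0],[0.5,0,-75,0,0],[0.5,0,-75,0,0]]
  ]
}}

```text
time: 12.07
tool_pos: [0.6307, -0.014, 0.0991]
ee_rot: [3.141, -0.002, -0.102]
wrist_force: [0.3, -0.2, -2.0]
width: 0.0292
```

>>> {"name": "step_arm", "arguments": {
  "plan": [
    [[0,0,-1,0,0],[0,0,-2,0,0],[0,0,-2.5,0,0],[0,0,-2.5,0,0]]
  ]
}}

```text
time: 12.4
tool_pos: [0.6302, -0.0136, 0.0959]
ee_rot: [3.141, -0.001, -0.101]
wrist_force: [0.4, -0.4, -2.2]
width: 0.0294
```

>>> {"name": "step_arm", "arguments": {
  "plan": [
    [[0,0,-0.7,0,0],[0,0,-1.4,0,0],[0,0,-2,0,0],[0,0,-2,0,0]]
  ]
}}

```text
time: 12.73
tool_pos: [0.6299, -0.0136, 0.0932]
ee_rot: [3.141, 0.0, -0.101]
wrist_force: [-0.0, -0.3, -2.1]
width: 0.0295
```

>>> {"name": "step_arm", "arguments": {
  "plan": [
    [[0,0,-0.3,0,0],[0,0,-0.6,0,0],[0,0,-0.6,0,0]]
  ]
}}

```text
time: 12.98
tool_pos: [0.63, -0.0137, 0.0929]
ee_rot: [3.141, 0.0, -0.101]
wrist_force: [-0.4, 0.6, -1.8]
width: 0.0295
```

>>> {"name": "step_arm", "arguments": {
  "plan": [
    [[0,0,-0.3,0,0],[0,0,-0.6,0,0],[0,0,-0.6,0,0]]
  ]
}}

```text
time: 13.23
tool_pos: [0.6301, -0.0137, 0.0926]
ee_rot: [3.141, -0.0, -0.101]
wrist_force: [-0.2, 0.4, -0.9]
width: 0.029
```

>>> {"name": "step_arm", "arguments": {
  "plan": [
    [[0,0,-0.3,0,0],[0,0,-0.5,0,0],[0,0,-0.5,0,0]]
  ]
}}

```text
time: 13.48
tool_pos: [0.6301, -0.0137, 0.0923]
ee_rot: [3.142, -0.0, -0.101]
wrist_force: [-1.1, -0.6, 1.8]
width: 0.0295
```

Weight is on the pan (net +1.8 N), so I'll open the fingers slowly.

>>> {"name": "step_arm", "arguments": {
  "plan": [
    [[0,0,0,0,33],[0,0,0,0,36],[0,0,0,0,40],[0,0,0,0,50],[0,0,0,0,60],[0,0,0,0,70],[0,0,0,0,70],[0,0,0,0,70]]
  ]
}}

```text
time: 14.15
tool_pos: [0.63, -0.0136, 0.0917]
ee_rot: [3.141, 0.0, -0.101]
wrist_force: [0.8, -0.0, 0.6]
width: 0.0648
```

```bash
python3 look.py w5
```

```text
14.15 [ 0.63   -0.0136  0.0917] [ 3.141  0.    -0.101] 0.06479048749096268 [ 0.8 -0.   0.6]
[[-0.101, -0.967, -0.236, 0.699], [-0.995, 0.098, 0.024, -0.02], [0.0, 0.237, -0.972, 0.271], [0.0, 0.0, 0.0, 1.0]]
yellow 559 [166.5 159.8] [154 147  26  27] [0.6825 0.0781 0.0545]
blue 353 [  4.6 243.8] [  0 224  13  37] [0.6383 0.197  0.0545]
```

View pics/w5.png

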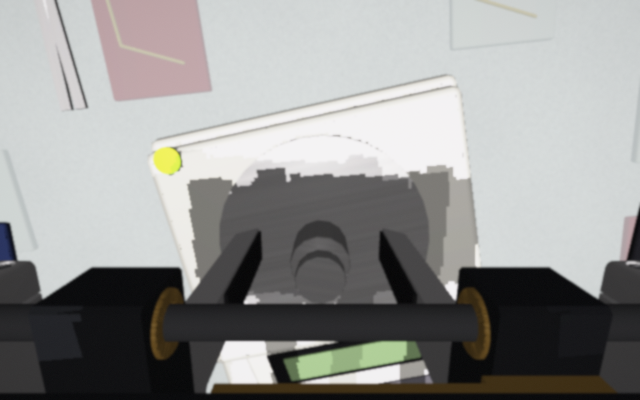

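Wrist view: the weight stands free and upright at (321,270), about central on the pan (220–428 wide), with the fingers clear. Next I'll retreat straight up, then go to green.

>>> {"name": "step_arm", "arguments": {
  "plan": [
    [[0,0,15,0,70],[0,0,45,0,70],[0,0,75,0,70],[0,0,95,0,70],[0,0,100,0,70],[-30,-10,100,0.1,70],[-65,-22,100,0.21,30],[-100,-34,100,0.21,0]]
  ]
}}

```text
time: 14.87
tool_pos: [0.5286, -0.0477, 0.1898]
ee_rot: [-3.141, 0.003, 0.113]
wrist_force: [-0.3, -0.7, 0.4]
width: 0.0558
```

>>> {"name": "step_arm", "arguments": {
  "plan": [
    [[-35,-12,0,0,0],[-51,-16.5,0,0,0],[-51,-16.5,0,0,0],[-51,-16.5,0,0,0],[-51,-16.5,-30,0,0],[-51,-16.5,-65,0,0],[-51,-16.5,-80,0,0],[-51,-16.5,-80,0,0]]
  ]
}}

```text
time: 15.53
tool_pos: [0.4766, -0.0629, 0.1061]
ee_rot: [-3.138, 0.01, 0.11]
wrist_force: [-0.1, -0.0, -0.8]
width: 0.0027
```

>>> {"name": "step_arm", "arguments": {
  "plan": [
    [[1,-1,-15,0,0],[1,-1,-30,0,0],[1,-1,-40,0,0],[1,-1,-40,0,0],[1,-1,-40,0,0],[1,-1,-40,0,0]]
  ]
}}

```text
time: 16.03
tool_pos: [0.4811, -0.0652, 0.0729]
ee_rot: [3.141, -0.002, 0.109]
wrist_force: [0.6, -0.2, 0.9]
width: 0.0002
```

>>> {"name": "step_arm", "arguments": {
  "plan": [
    [[-1,1,-7,0,0],[-1,1,-13,0,0],[-1,1,-16,0,0],[-1,1,-18.5,0,0],[-1,1,-20.5,0,0],[-1,1,-22,0,0],[-1,1,-23,0,0],[-1,1,-23,0,0]]
  ]
}}

```text
time: 16.7
tool_pos: [0.4788, -0.064, 0.0506]
ee_rot: [-3.141, 0.001, 0.109]
wrist_force: [-5.4, 2.0, 9.2]
width: 0.0007
```

Green is fully down at 9.2 N, so I'll release and back off.

>>> {"name": "step_arm", "arguments": {
  "plan": [
    [[0,0,10,0,0],[0,0,30,0,0],[0,0,65,0,0],[0,0,105,0,0],[-20,0,140,0,0],[-50,0,150,0,0],[-50,0,150,0,0],[-50,0,150,0,0]]
  ]
}}

```text
time: 17.37
tool_pos: [0.4293, -0.0644, 0.2004]
ee_rot: [3.14, -0.004, 0.108]
wrist_force: [0.1, 1.0, 0.2]
width: 0.0006
```

```bash
python3 - <<'E'
from bench import robot,cams
import cv2
print(robot.get_obs()["wrist_force"])
b=cams.snapshot("scene")["frame"][150:320,110:440];w=cams.snapshot("wrist")["frame"]
b=cv2.resize(b,(640,330),interpolation=2)
cv2.imwrite('pics/fin.png',cv2.vconcat([b,w[:260]])[:,:,::-1])
E
```

```text
[0.13409208 1.03437295 0.24632287]
```

View pics/fin.png

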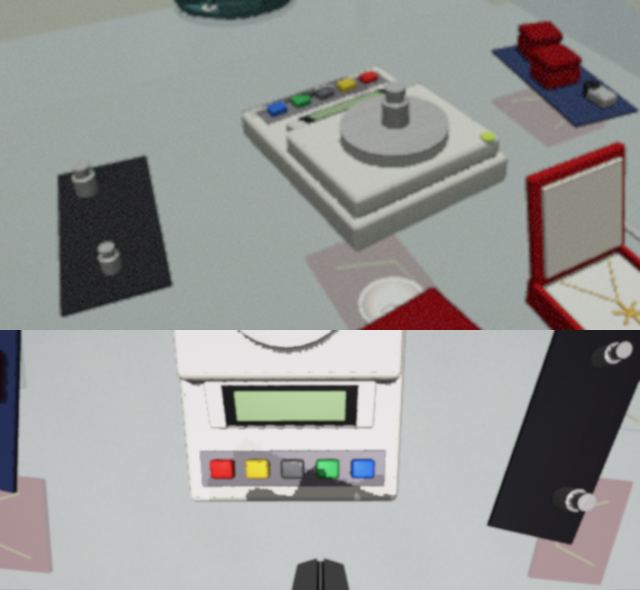

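The 200 g weight stands upright in the middle of the pan (395,105). All five keys are up, the other two weights are in place and the gripper is clear.

```bash
python3 -c "
from bench import robot
print(robot.close_job())"
```

```text
the job is handed in; nothing more can be done
None
```

The calibration sequence is done and the job is handed in at about 17.5 s of the 69 s allowed.

- **Keys:** I pressed red, blue and yellow with the pan empty, then green once the weight was in place. Each went down to the same 50.6–50.7 mm fingertip height, which is the full 4 mm of travel. The readings at the bottom were 9.8, 8.6, 5.4 and 9.2 N. The yellow reading was the lowest, so I pushed it 1 mm further but took no reading of that extra push. I never touched the grey key.
- **Weight:** I held the 200 g weight by its cylinder and lowered it onto the pan in small steps, with a highest reading of about 2 N net downward. I then let go and lifted the gripper straight up.
- **Last checks:** The final pictures show the weight upright in the middle of the pan, all keys up, the 100 g and 50 g weights and the blue tray in place, and the robot touching nothing. My position estimates for the pan centre and keys differed by up to about 6 mm and 4 mm between views, so the weight's centring is good to a few mm.
- **Not confirmed:** The display showed no readable text, so I could not confirm on the balance itself that it accepted the calibration.

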